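# Screw the weather cap onto the amplifier's outlet

## Task

Put the large round metal cap, open end down, on the threaded outlet on top of the repeater amplifier: turn it gently backwards (anticlockwise) until the thread drops into place, then screw it down clockwise until it is fully home on the outlet's flange. Never force it against the thread, which 80 newtons would spoil; leave the other things on the bench alone, and let go of the cap once it sinks no further.

Things in the scene. Friction and masses are not known exactly. Their poses are not given: they have to be found in the camera images.
- cap: Large round aluminium cap, outside 50 mm across and 42 mm tall, knurled, closed top, open below; 84 to 168 g; stands open end down on the bench. Origin at the centre of its open rim, z up its axis to the closed top. Inside, bore 41.6 mm, three steel studs 120 degrees apart, 3.5 mm thick, 8 mm above the rim, reach in to 16.2 mm from the axis; they run in the outlet's thread.
- outlet (a point): Centre of the outlet on the amplifier's top face; z up. Round flange 56 mm across, 4 mm high; on it a core 30 mm across up to 31.5 mm, coned to 35.5 mm. Right-handed three-start thread, 38 mm across, from 6 to 27.5 mm high, falling 24 mm a turn, ridges 3 mm thick, 8 mm apart. How far round the starts lie is not told by these axes and differs each time. Fully home the cap's rim is 4 mm above here.
- amp: Fixed amplifier 240 x 200 x 60 mm, origin on the bench under the outlet, x -80 to 160; fins 22 mm high past x = 82. The cap first rests on ridges, rim 16 to 21 mm above the top, and a stop bars it clockwise. Back by up to 120 degrees it climbs, then falls 7 mm into a gap ended by a stop (it may land in it, or on a stop, first falling 5 mm). Home, 1/2 turn on, it sinks no more; do not turn on.
- screwdriver: Screwdriver lying on the bench, not needed; leave it. Origin under its middle, x along it to the tip.
- meter: Black box-shaped meter 70 x 100 x 45 mm, not needed; leave it. Origin at the centre of its underside.
- smallcap: Small aluminium cap, 28 mm across, 24 mm tall with a narrower top; does not belong here; leave it. Origin at the centre of its underside.

How it is judged:
At the end, for the whole second after the job is handed in: The cap stands level (within 3.4 degrees) and centred (within 2.5 mm) on the outlet, screwed down so that its rim is within 1.3 mm of the flange's upper face (that is, less than 5.3 mm above the amplifier's top), released and at rest (z of cap in the frame of outlet below 0.0053 m and horizontal distance between cap and outlet below 0.0025 m and angle between cap's own z axis and vertical below 0.06 rad and linear speed of cap below 0.01 m/s and contact force between the fingers and cap below 0.1 N); the robot touches nothing.
It fails at once if the cap is forced: more than 80 N between cap and amplifier (contact force between cap and amp above 80 N).
It fails at once if the screwdriver is pushed away (more than 20 mm) (distance of screwdriver from where it was at the start of the episode above 0.02 m).
It fails at once if the meter is pushed away (more than 20 mm) (distance of meter from where it was at the start of the episode above 0.02 m).
It fails at once if the smallcap is pushed away (more than 20 mm) (distance of smallcap from where it was at the start of the episode above 0.02 m).
It also fails if it takes over 72 s, if anything falls off the work surface, if the arm or the gripper's body presses on something with over 40 N, if the wrist force passes 120 N, or if a joint passes its speed limit or range.

## Robot

A 6-joint arm with a two-finger parallel gripper is mounted at the origin on the work surface. World frame = base frame: x ahead of the robot, y to its left, z up, the work surface at z = 0. Lengths are in m, angles in rad, forces in N, time in s.
With the tool pointing down it reaches from about 0.35 to 0.975 m from the base axis. Payload 4.9 kg.
Tool frame: the origin (TCP) lies at the very end of the fingers, on their centre line; the grasp point (between the pads) lies 19 mm behind it; z points along the fingers, y is the line along which they close (so a half turn about z gives the same grasp; the last joint's range is limited). The gripper opens to 85 mm and grips with 20 to 120 N. Pads are 22 mm wide; open, the fingers measure 114 mm over their backs; the gripper's body (76 mm by 85 mm) begins 54 mm behind the grasp point. The pads swing forward as they close: fully open they stand 13 mm farther back than shut.
Start: joints at [1.164, 0.053, 1.613, -0, 1.476, -0.119], TCP at [0.177, 0.599, 0.231] pointing down, gripper open.
Joint ranges: [-3.01, 3.01], [-1.01, 2.22], [0.06, 2.58], [-1.02, 4.17], [0.09, 2.62], [-3.14, 3.14]. Speed limits (rad/s): [2.57, 2.57, 3.14, 3.14, 3.14, 3.14].

## Interface

Orientations are given as a unit quaternion [w, x, y, z].
In Python, from bench import bot gives the robot as it stands.
- The arm moves only by the tool apply_moves, never from a script. Its argument "increments" is a list of rows, each a list of 3 entries, a list of its own where there are three numbers: the shift along the tool's x, y, z normalised to -1 to 1, where 1 is 100 mm, then the turn, a rotation vector about the tool's x, y, z normalised to -1 to 1, where 1 is pi rad, then the finger opening in mm, from 0 to 85.4. In form: [[[tx, ty, tz], [rx, ry, rz], jaw], ...]. A call has 1 to 20 rows; each row is the pose to reach, as a shift and turn from the pose commanded when the call began, along the tool's axes at that moment, turning the shorter way round; what a row does not reach only later rows make up. A row lasts 1/10 s, in which the tool goes at most 50 mm and 8.59 degrees, less where a joint would pass 70% of its speed; a pose out of reach is approached as far as the arm can. A call with a number of a shift or a turn outside -1 to 1 is refused whole. A call with a gripper value outside its range is refused whole. The fingers move at their own pace and stop on an object; "grip_force" is the grip in N (left out, the last holds). Time passes only in rows, so rows that repeat a pose let the fingers close. It gives the time, the measured TCP pose, the force, the opening and the grip force at its end, in the units of the state.
- bot.sense(): the state, without advancing time (a new reading comes with each control period).
- bot.grab_frame(name): name is "side" or "top" or "wrist"; returns the picture (420x560x3 uint8, red, green, blue); there is no depth.
- bot.calibration(name): a dict with "K" (3x3 intrinsics, pixels), "dist" ([k1, k2, p1, p2, k3] as OpenCV has them; the pictures are not rectified), "world_from_camera" (4x4, takes a point from camera to world coordinates); the wrist camera has in their place "T_tool_cam" (4x4, takes a point from camera to tool coordinates, whose origin is the TCP and whose axes are the flange's). Camera axes: x right, y down, z forward; pixel columns grow to the right and rows downward; lengths in m; the calibration is good to about 2 mm. A picture is of the moment at which its call begins: read the wrist's pose just before it. calibration takes no time and is no camera call.
- bot.sign_off(): hands the job in; it is judged then, once.
The state is a dict: "time": time; "q": joint angles; "dq": joint speeds; "effort": joint torques, N m; "tcp_pos": TCP position; "orientation": TCP orientation; "force": force on the tool from outside, world axes, zero at the start; "ft_torque": the same for the moment, N m; "opening": opening from 0.0 (shut) to 1.0 (fully open); "gripper_force": force on a finger pad.
Only numpy, scipy, OpenCV 4.12 (cv2) and the standard library are available. Lean on these libraries where they do the work, as an engineer would, in place of code of your own. Each camera call takes 0.05 s, during which the arm holds its last target. There are 200 camera calls.

## Working session

There is one attempt and no reset: what is moved stays moved. The work goes in short steps, Python scripts to look and compute and a tool call to move; the robot and the scene stay as the last step left them, time stands still between calls to the robot, and variables do not carry over. Pictures are saved under pics/ and viewed, at most 10 in all, crops included, and the job is handed in when it is done.

Besides the shell and the picture viewer there is one more tool, called after "Call:" in YAML: its name, and indented under it one key for each argument. apply_moves: Moves the arm, as the interface text tells. Its arguments: {"type":"object","properties":{"increments":{"type":"array"},"grip_force":{"type":"number"}},"required":["increments"]}

```bash
mkdir -p pics
cat > h.py <<'E'
import numpy as np,cv2
from bench import bot
from scipy.spatial.transform import Rotation as R
def cam(n,s=None):
    c=bot.calibration(n)
    if n!='wrist': T=np.array(c['world_from_camera'])
    else:
        s=s or bot.sense();q=s['orientation'];T0=np.eye(4);T0[:3,:3]=R.from_quat([q[1],q[2],q[3],q[0]]).as_matrix();T0[:3,3]=s['tcp_pos'];T=T0@np.array(c['T_tool_cam'])
    return np.array(c['K'],float),np.array(c['dist'],float),T
def plane(n,uv,z,s=None):
    K,d,T=cam(n,s);p=cv2.undistortPoints(np.array(uv,float).reshape(-1,1,2),K,d)[:,0]
    r=np.c_[p,np.ones(len(p))]@T[:3,:3].T;o=T[:3,3]
    return o+r*((z-o[2])/r[:,2])[:,None]
def proj(n,P,s=None):
    K,d,T=cam(n,s);Ti=np.linalg.inv(T);rv,_=cv2.Rodrigues(Ti[:3,:3])
    return cv2.projectPoints(np.array(P,float).reshape(-1,1,3),rv,Ti[:3,3],K,d)[0][:,0]
def grab(n,f):
    im=np.array(bot.grab_frame(n));cv2.imwrite('pics/'+f,im[:,:,::-1]);return im
E
python3 - <<'E'
from h import *
a=grab('top','t0.png');b=grab('side','s0.png')
print(bot.sense())
for n in('top','side','wrist'):print(n,cam(n))
E
```

```text
{'time': 0.1, 'q': array([ 1.16403332e+00,  5.32952232e-02,  1.61412394e+00,  2.84343646e-05,
        1.47600575e+00, -1.18973108e-01]), 'dq': array([-0.00013918, -0.00232621, -0.00396035, -0.00092203,  0.0033492 ,
       -0.00102157]), 'effort': array([ 2.34637682e-04, -3.94906497e+01, -3.71361458e+01, -1.47009318e-04,
        3.90472531e-03,  2.02639535e-05]), 'tcp_pos': array([0.17715276, 0.59879438, 0.23020281]), 'orientation': array([-2.51722660e-04,  1.43400170e-01,  9.89664363e-01, -8.80979496e-04]), 'force': array([ 1.18410374, -0.84472095, -0.19052381]), 'ft_torque': array([ 0.03355866,  0.00753705, -0.0230527 ]), 'gripper_force': 0.0, 'opening': 1.0010054592917348}
top (array([[529.17254898,   0.        , 281.39718052],
       [  0.        , 529.17254898, 201.53401206],
       [  0.        ,   0.        ,   1.        ]]), array([0.03889975, 0.        , 0.        , 0.        , 0.        ]), array([[ 2.81238099e-02, -9.93285706e-01,  1.12216566e-01,
         3.97517768e-01],
       [-9.99604443e-01, -2.79562340e-02,  3.06690631e-03,
        -7.36042902e-02],
       [ 9.083836
[... 417 characters left out ...]
80181,  0.34606068,  0.26388257],
       [-0.4969681 , -0.63591874,  0.59044903, -0.52492999],
       [ 0.00939319, -0.68432435, -0.72911724,  0.61688042],
       [ 0.        ,  0.        ,  0.        ,  1.        ]]))
wrist (array([[373.75609885,   0.        , 269.12118712],
       [  0.        , 373.75609885, 211.24001524],
       [  0.        ,   0.        ,   1.        ]]), array([-0.07224728,  0.        ,  0.        ,  0.        ,  0.        ]), array([[ 0.28471421,  0.90921277,  0.30375969,  0.09800739],
       [ 0.95861041, -0.26938843, -0.09217352,  0.62257292],
       [-0.00197599,  0.31743031, -0.94827954,  0.37305907],
       [ 0.        ,  0.        ,  0.        ,  1.        ]]))
```

View pics/t0.png

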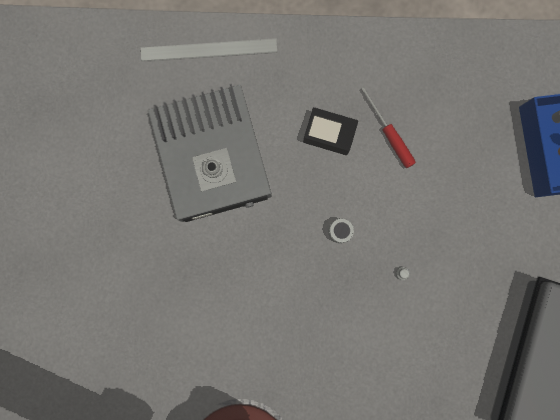

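View pics/s0.png

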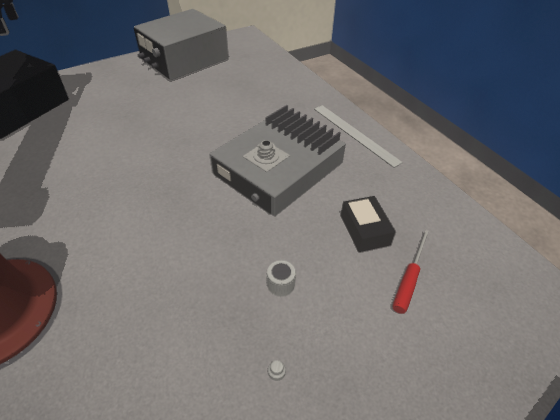

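The top view shows the cap at about (342,230), the outlet tip at (212,167), the meter at (330,130), the small cap at (403,273) and the amplifier on the left. In the side view the cap top is at (281,271) and the outlet tip at (266,146).

Run:
```python
from h import *
def blob(n,f,c,r,fn):
    g=cv2.imread('pics/'+f,0);x,y=c;w=g[y-r:y+r,x-r:x+r]
    m=fn(w).astype(np.uint8);k,l,st,ce=cv2.connectedComponentsWithStats(m)
    for i in range(1,k):
        if st[i,4]>15: print(n,f,'area',st[i,4],ce[i]+[x-r,y-r],st[i,:4])
blob('top','t0.png',(342,230),20,lambda w:w>150)
blob('top','t0.png',(342,230),20,lambda w:w<75)
blob('top','t0.png',(212,167),30,lambda w:w>120)
blob('top','t0.png',(212,167),14,lambda w:w<60)
blob('side','s0.png',(281,271),20,lambda w:w<90)
blob('side','s0.png',(266,146),10,lambda w:w<60)
print(plane('top',[[342,230]],.042),plane('side',[[281,271]],.042))
print(plane('top',[[212,167]],.0955),plane('side',[[266,144]],.0955))
print('amp front corners',plane('top',[[177,218],[271,196],[238,86],[150,110]],.06))
print('meter',plane('top',[[304,141],[349,153],[357,122],[314,108]],.045), 'scr',plane('top',[[362,90],[410,165]],.01))
print(proj('top',[[.4,.07,.06]]))
g=cv2.imread('pics/t0.png');cv2.imwrite('pics/c0.png',np.hstack([cv2.resize(g[140:195,185:240],(390,390),interpolation=2),cv2.resize(g[203:258,315:370],(390,390),interpolation=2)]))
```

```text
top t0.png area 185 [341.62702703 230.21621622] [ 9  9 23 23]
top t0.png area 1141 [213.87204207 169.20245399] [10 10 45 45]
top t0.png area 42 [211.04761905 166.16666667] [10 10  7  7]
side s0.png area 215 [281.09302326 271.02325581] [12 13 18 15]
side s0.png area 23 [265.91304348 142.56521739] [7 5 7 4]
[[ 0.46516345 -0.19665077  0.042     ]] [[ 0.46545531 -0.1951548   0.042     ]]
[[0.57964164 0.06918576 0.0955    ]] [[0.57958577 0.06651425 0.0955    ]]
amp front corners [[ 0.47903029  0.14045217  0.06      ]
 [ 0.52935651 -0.04876088  0.06      ]
 [ 0.75847407  0.02701229  0.06      ]
 [ 0.7017186   0.2072179   0.06      ]]
meter [[ 0.64908328 -0.1139573   0.045     ]
 [ 0.62615005 -0.20841647  0.045     ]
 [ 0.69273329 -0.22419394  0.045     ]
 [ 0.72043125 -0.13332666  0.045     ]] scr [[ 0.77379696 -0.23891945  0.01      ]
 [ 0.61084797 -0.34372329  0.01      ]]
[[210.04578628 258.12390706]]
```

View pics/c0.png

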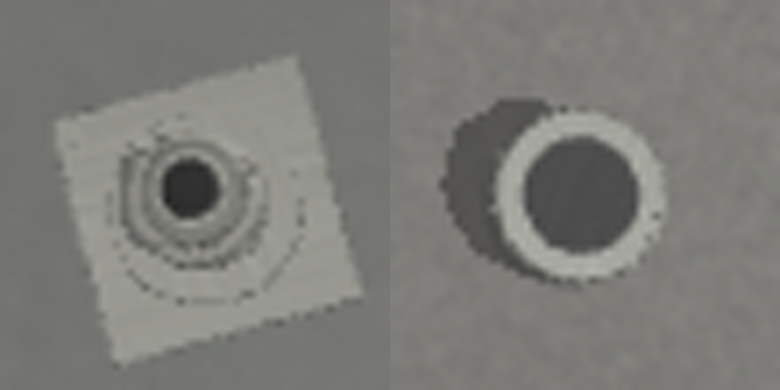

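The cap is at about (0.465,-0.196) and the outlet at about (0.580,0.068). The two views agree to 1–3 mm and the amplifier yaw is about 0.26. I'll move in that direction now.

Call:
apply_moves:
  increments:
    - [[-0.33,-0.28,0],[0,0,0],85]
    - [[-0.67,-0.55,0],[0,0,0],85]
    - [[-1,-0.83,0],[0,0,0],85]
  grip_force: 40

```text
time: 0.4
tcp_pos: [0.25, 0.4899, 0.2305]
orientation: [-0.0, 0.143, 0.99, -0.001]
force: [-0.0, 0.2, -0.1]
opening: 0.996
gripper_force: 0.0
```

Call:
apply_moves:
  increments:
    - [[-0.33,-0.28,0],[0,0,0],85]
    - [[-0.67,-0.55,0],[0,0,0],85]
    - [[-1,-0.83,0],[0,0,0],85]

```text
time: 0.7
tcp_pos: [0.3225, 0.3817, 0.2308]
orientation: [-0.0, 0.143, 0.99, -0.0]
force: [0.6, 0.3, 0.1]
opening: 0.996
gripper_force: 0.0
```

Call:
apply_moves:
  increments:
    - [[-0.33,-0.28,0],[0,0,0],85]
    - [[-0.67,-0.55,0],[0,0,0],85]
    - [[-1,-0.83,0],[0,0,0],85]

```text
time: 1.0
tcp_pos: [0.3948, 0.2737, 0.2309]
orientation: [-0.0, 0.143, 0.99, -0.0]
force: [0.5, 0.8, -0.3]
opening: 0.998
gripper_force: 0.0
```

Call:
apply_moves:
  increments:
    - [[-0.33,-0.28,0],[0,0,0],85]
    - [[-0.67,-0.55,0],[0,0,0],85]
    - [[-1,-0.83,0],[0,0,0],85]
    - [[-1,-0.83,0],[0,0,0],85]
    - [[-1,-0.83,0],[0,0,0],85]
    - [[-1,-0.83,0],[0,0,0],85]

```text
time: 1.6
tcp_pos: [0.4661, 0.1681, 0.2309]
orientation: [-0.0, 0.143, 0.99, 0.0]
force: [-0.0, -0.1, -0.0]
opening: 0.995
gripper_force: 0.0
```

Run:
```python
from h import *
s=bot.sense();print(s['time'],s['tcp_pos'],s['q'],s['orientation'])
grab('wrist','w0.png');print(proj('wrist',[[.580,.068,.0955],[.580,.068,.06]],s))
```

```text
1.6 [0.46605857 0.16807753 0.23091616] [ 1.95552703e-01 -2.64329983e-01  1.90687228e+00  4.11752834e-04
  1.49988669e+00 -1.08834153e+00] [-4.62658397e-04  1.42974066e-01  9.89726326e-01  5.46046810e-05]
[[198.79479169 344.76346675]
 [205.02001786 321.61543617]]
```

View pics/w0.png

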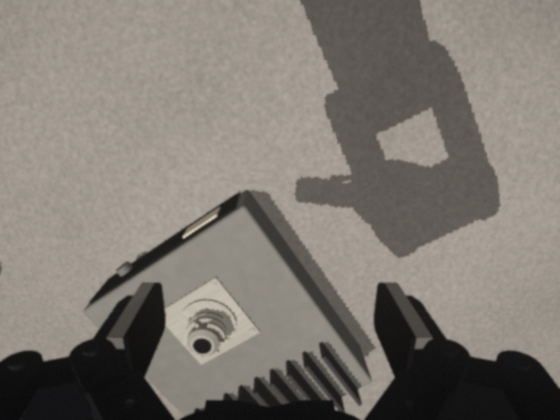

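The wrist view shows the outlet's dark tip at about (202,346), on the label square with corners about (217,278), (259,330), (204,364) and (167,308). This agrees with the projection to about 3 px.

Run:
```python
from h import *
s=bot.sense()
g=cv2.imread('pics/w0.png',0);w=(g[325:370,180:225]<45).astype(np.uint8)
k,l,st,ce=cv2.connectedComponentsWithStats(w)
for i in range(1,k):
    c=ce[i]+[180,325];print(st[i,4],c,plane('wrist',[c],.0955,s))
w=(g[260:380,150:280]>170).astype(np.uint8);k,l,st,ce=cv2.connectedComponentsWithStats(w);i=1+st[1:,4].argmax()
q=cv2.minAreaRect(np.argwhere(l==i)[:,::-1].astype(np.float32));b=cv2.boxPoints(q)+[150,260];p=plane('wrist',b,.06,s);print(b,p,p.mean(0))
g=cv2.imread('pics/t0.png',0)
w=(g[137:197,182:242]>118).astype(np.uint8);k,l,st,ce=cv2.connectedComponentsWithStats(w);i=1+st[1:,4].argmax()
b=cv2.boxPoints(cv2.minAreaRect(np.argwhere(l==i)[:,::-1].astype(np.float32)))+[182,137];print(b,plane('top',b,.06).mean(0),plane('top',[[211.2,166.4]],.0955))
```

```text
148 [201.93243243 345.62837838] [[0.58190026 0.07070086 0.0955    ]]
[[158.8590126  312.84918213]
 [221.68688202 273.95573997]
 [257.61802673 331.99835968]
 [194.79016113 370.89179993]] [[0.55810181 0.02763994 0.06      ]
 [0.53455138 0.101526   0.06      ]
 [0.60654178 0.11482606 0.06      ]
 [0.6354272  0.03664435 0.06      ]] [0.58365554 0.07015909 0.06      ]
[[190.29230881 156.73846436]
 [230.56923294 145.75384712]
 [241.25384903 184.93077087]
 [200.9769249  195.91539001]] [0.57830814 0.06598741 0.06      ] [[0.58080178 0.07082145 0.0955    ]]
```

Call:
apply_moves:
  increments:
    - [[-0.25,-0.5,0],[0,0,0.045],85]
    - [[-0.5,-1,0],[0,0,0.09],85]
    - [[-0.5,-1,0],[0,0,0.135],85]
    - [[-0.5,-1,0],[0,0,0.18],85]

```text
time: 2.05
tcp_pos: [0.4862, 0.0567, 0.2313]
orientation: [0.0, 0.417, 0.909, -0.0]
force: [-0.3, 0.7, 0.2]
opening: 0.993
gripper_force: 0.0
```

Call:
apply_moves:
  increments:
    - [[-0.3,-0.3,0],[0,0,0.045],85]
    - [[-0.6,-0.6,0],[0,0,0.09],85]
    - [[-0.9,-0.9,0],[0,0,0.135],85]
    - [[-0.9,-0.9,0],[0,0,0.18],85]
    - [[-0.9,-0.9,0],[0,0,0.22],85]
    - [[-0.9,-0.9,0],[0,0,0.26],85]
    - [[-0.9,-0.9,0],[0,0,0.3],85]
    - [[-0.9,-0.9,0],[0,0,0.3],85]

```text
time: 2.85
tcp_pos: [0.4776, -0.0684, 0.2313]
orientation: [-0.0, 0.781, 0.624, 0.0]
force: [-0.1, -0.3, -0.0]
opening: 0.991
gripper_force: 0.0
```

Run:
```python
from h import *
s=bot.sense();q=s['orientation'];M=R.from_quat([q[1],q[2],q[3],q[0]]).as_matrix()
print(s['tcp_pos'],s['q'],M)
print(M.T@(np.array([.4653,-.196,.006])-s['tcp_pos']))
grab('wrist','w1.png');print(proj('wrist',[[.4653,-.196,.042]],s))
```

```text
[ 0.47758867 -0.06835404  0.23125938] [-2.96674247e-01 -2.99423678e-01  1.93448163e+00  1.82819197e-04
  1.50658132e+00 -7.42226636e-02] [[ 2.20632905e-01  9.75356920e-01  8.75271006e-06]
 [ 9.75356902e-01 -2.20632902e-01  1.88100986e-04]
 [ 1.85396734e-04 -3.29642508e-05 -9.99999982e-01]]
[-0.12725341  0.01618448  0.22523525]
[[286.07657293 301.6062842 ]]
```

View pics/w1.png

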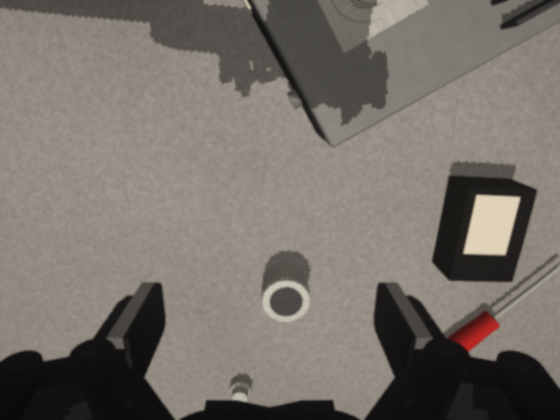

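The cap's ring is centred at (286,301), which is the predicted pixel, so the cap position is good.

Call:
apply_moves:
  increments:
    - [[-0.33,0.05,0.3],[0,0,0],85]
    - [[-0.67,0.1,0.65],[0,0,0],85]
    - [[-1,0.16,1],[0,0,0],85]
    - [[-1,0.16,1],[0,0,0],85]

```text
time: 3.3
tcp_pos: [0.4674, -0.1711, 0.1256]
orientation: [-0.004, 0.782, 0.623, -0.002]
force: [-0.3, 0.9, -0.0]
opening: 0.999
gripper_force: 0.0
```

Call:
apply_moves:
  increments:
    - [[-0.27,0,0],[0,0,0],85]
    - [[-0.27,0,0.4],[0,0,0],85]
    - [[-0.27,0,0.4],[0,0,0],85]

```text
time: 3.6
tcp_pos: [0.4624, -0.1949, 0.0876]
orientation: [-0.004, 0.781, 0.624, -0.001]
force: [0.2, 0.3, -0.3]
opening: 0.996
gripper_force: 0.0
```

Run:
```python
from h import *
s=bot.sense();q=s['orientation'];M=R.from_quat([q[1],q[2],q[3],q[0]]).as_matrix()
im=grab('wrist','w2.png');g=cv2.cvtColor(im,7)
print(s['tcp_pos'],proj('wrist',[[.4653,-.196,.042]],s))
w=(g>165).astype(np.uint8);k,l,st,ce=cv2.connectedComponentsWithStats(w)
for i in range(1,k):
    if st[i,4]>300:
        b=cv2.minEnclosingCircle(np.argwhere(l==i)[:,::-1].astype(np.float32));e=cv2.fitEllipse(cv2.convexHull(np.argwhere(l==i)[:,::-1].astype(np.int32)))
        p=plane('wrist',[e[0]],.042,s)[0];print(st[i],b,e,p,M.T@(p-s['tcp_pos']))
```

```text
[ 0.46237496 -0.19490678  0.08759943] [[277.16917099 244.57699617]]
[ 231  202   92   83 2822] ((276.353271484375, 240.33831787109375), 45.66644287109375) ((276.43206787109375, 242.87843322753906), (81.96797943115234, 89.94432830810547), 88.9046401977539) [ 0.46512381 -0.19492387  0.042     ] [0.00045783 0.00302892 0.04557939]
```

Call:
apply_moves:
  increments:
    - [[0,0.03,0.0],[0,0,0],85]
    - [[0,0.03,0.4],[0,0,0],85]
    - [[0,0.03,0.7],[0,0,0],85]
    - [[0,0.03,0.815],[0,0,0],85]
    - [[0,0.03,0.815],[0,0,0],85]
    - [[0,0.03,0.815],[0,0,0],85]

```text
time: 4.25
tcp_pos: [0.4694, -0.1983, 0.0118]
orientation: [0.001, 0.782, 0.624, 0.001]
force: [0.6, 0.3, -0.5]
opening: 1.0
gripper_force: 0.0
```

Call:
apply_moves:
  increments:
    - [[0,0,0],[0,0,0],40]
    - [[0,0,0],[0,0,0],40]
    - [[0,0,0],[0,0,0],40]
    - [[0,0,0],[0,0,0],40]
    - [[0,0,0],[0,0,0],40]
    - [[0,0,0],[0,0,0],40]
    - [[0,0,0],[0,0,0],40]
    - [[0,0,0],[0,0,0],40]
    - [[0,0,0],[0,0,0],40]
    - [[0,0,0],[0,0,0],40]
  grip_force: 30

```text
time: 5.25
tcp_pos: [0.4687, -0.1983, 0.0114]
orientation: [0.001, 0.782, 0.623, 0.0]
force: [-2.9, 1.7, 6.3]
opening: 0.578
gripper_force: 30.9
```

Run:
```python
from h import *
s=bot.sense();print(s)
```

```text
{'time': 5.25, 'q': array([-5.46499474e-01,  2.64588875e-02,  2.03811187e+00, -3.59148162e-05,
        1.07523258e+00, -3.21498326e-01]), 'dq': array([-0.00106334, -0.00101105,  0.00026954,  0.00066715, -0.00029979,
       -0.00237754]), 'effort': array([-6.88492111e-02, -2.87165701e+01, -2.85867298e+01,  3.49402742e-02,
       -6.03409074e-01, -6.03907349e-03]), 'tcp_pos': array([ 0.46869721, -0.19826869,  0.01141871]), 'orientation': array([8.45427812e-04, 7.82013389e-01, 6.23260988e-01, 2.93113094e-04]), 'force': array([-2.88579895,  1.69712275,  6.34313773]), 'ft_torque': array([ 0.11832963,  0.34517728, -0.01813857]), 'gripper_force': 30.91164822690189, 'opening': 0.5778323062980419}
```

```bash
cat >> h.py <<'E'
def capc(s,g,h):
    """cap top ring centre in tool frame, h = tool z of cap top (negative = behind TCP)"""
    c=bot.calibration('wrist');T=np.array(c['T_tool_cam']);K=np.array(c['K']);d=np.array(c['dist'])
    w=(g>150).astype(np.uint8);w[:,:180]=0;w[:,370:]=0;k,l,st,ce=cv2.connectedComponentsWithStats(w);i=1+st[1:,4].argmax()
    pts=np.argwhere(l==i)[:,::-1].astype(np.float32)
    p=cv2.undistortPoints(pts.reshape(-1,1,2),K,d)[:,0];r=np.c_[p,np.ones(len(p))]@T[:3,:3].T;P=T[:3,3]+r*((h-T[2,3])/r[:,2])[:,None]
    P=(P[:,:2]*1000).astype(np.float32);return st[i],cv2.minEnclosingCircle(P),cv2.minAreaRect(P)
E
python3 - <<'E'
from h import *
s=bot.sense()
im=grab('wrist','w3.png');g=cv2.cvtColor(im,7)
print(capc(s,g,-(.042-.0114)))
E
```

```text
(array([ 197,  329,  145,   77, 7048], dtype=int32), ((-20.938072204589844, -1.0004299879074097), 29.086223602294922), ((-18.889591217041016, -1.1935958862304688), (54.5102424621582, 34.55234909057617), 85.72412872314453))
```

View pics/w3.png

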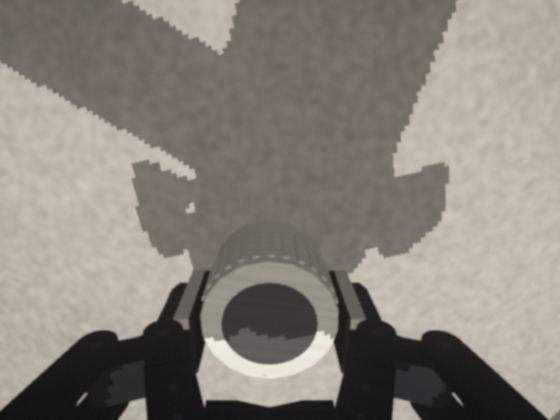

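The cap is between the pads. Its top ring spans x 203–336 and y 262–377, and the inner dark disc is centred at about (270,323).

Run:
```python
from h import *
c=bot.calibration('wrist');T=np.array(c['T_tool_cam']);K=np.array(c['K']);d=np.array(c['dist']);print(T)
def tool(uv,h):
    p=cv2.undistortPoints(np.array(uv,float).reshape(-1,1,2),K,d)[:,0];r=np.c_[p,np.ones(len(p))]@T[:3,:3].T
    return (T[:3,3]+r*((h-T[2,3])/r[:,2])[:,None])[:,:2]*1000
g=cv2.imread('pics/w3.png',0)
print(g[323,195:345:1].tolist()); print(g[250:390,270].tolist())
print(tool([[203,322],[336,322],[270,262],[270,377],[222,322],[317,322],[270,283],[270,363]],-.0306))
```

```text
[[-9.17309562e-04 -9.47936390e-01 -3.18458409e-01  8.20319264e-02]
 [ 9.99999311e-01 -6.36381365e-04 -9.86188044e-04 -7.61095880e-04]
 [ 7.32182538e-04 -3.18459095e-01  9.47936321e-01 -1.42837705e-01]
 [ 0.00000000e+00  0.00000000e+00  0.00000000e+00  1.00000000e+00]]
[27, 26, 27, 26, 35, 66, 110, 135, 143, 144, 144, 145, 144, 144, 145, 146, 144, 145, 145, 145, 146, 145, 145, 145, 142, 131, 103, 72, 56, 55, 55, 56, 54, 55, 54, 55, 55, 55, 54, 53, 53, 55, 54, 55, 56, 55, 55, 54, 54, 55, 54, 55, 54, 54, 54, 56, 55, 54, 54, 55, 53, 54, 54, 53, 54, 54, 53, 54, 55, 53, 54, 52, 54, 53, 55, 55, 54, 53, 54, 54, 55, 56, 54, 55, 54, 53, 53, 54, 54, 56, 56, 54, 55, 54, 54, 55, 56, 55, 56, 54, 55, 54, 55, 57, 57, 55, 55, 54, 56, 55, 55, 55, 56, 55, 56, 56, 55, 56, 57, 56, 58, 73, 99, 126, 142, 146, 146, 146, 146, 146, 146, 145, 145, 145, 147, 145, 145, 145, 144, 145, 143, 139, 120, 75, 38, 27, 27, 25, 27, 28]
[104, 105, 103, 107, 119, 132, 130, 118, 107, 106, 109, 120, 137, 147, 150, 147, 143, 144, 146, 146, 148, 148, 149, 149, 149, 150, 150, 150, 149, 146, 143, 137, 116, 86, 61, 54, 55, 54, 54, 57, 55, 55, 54, 56, 57, 55, 55, 55, 55, 54, 55, 57, 54, 55, 57, 53, 53, 54, 56, 57, 54, 56, 56, 54, 54, 56, 56, 55, 54, 54, 53, 52, 53, 55, 54, 53, 54, 54, 54, 55, 56, 55, 54, 56, 55, 55, 57, 65, 77, 87, 93, 94, 93, 93, 92, 93, 92, 92, 90, 91, 91, 93, 93, 95, 96, 96, 96, 94, 92, 90, 90, 89, 92, 111, 165, 214, 230, 230, 230, 230, 229, 228, 229, 231, 231, 232, 232, 227, 212, 195, 189, 189, 188, 189, 187, 187, 186, 186, 185, 185]
[[  2.82416696 -24.41049411]
 [  2.80272705  22.84192803]
 [ 26.52629235  -0.60207319]
 [-21.90703978  -0.60575368]
 [  2.87493628 -17.63694954]
 [  2.85964086  16.07100371]
 [ 18.61715633  -0.60299721]
 [-15.24386436  -0.60551069]]
```

Call:
apply_moves:
  increments:
    - [[0,0,-0.3],[0,0,0],40]
    - [[0,0,-0.65],[0,0,0],40]
    - [[0,0,-1],[0,0,0],40]
    - [[0,0,-1],[0,0,0],40]

```text
time: 5.7
tcp_pos: [0.4712, -0.1997, 0.1159]
orientation: [0.005, 0.782, 0.623, 0.002]
force: [1.4, -0.5, -1.2]
opening: 0.574
gripper_force: 32.3
```

Call:
apply_moves:
  increments:
    - [[0.3,0.08,-0.2],[0,0,0],40]
    - [[0.6,0.16,-0.4],[0,0,0],40]
    - [[0.9,0.25,-0.5],[0,0,0],40]
    - [[0.9,0.25,-0.5],[0,0,0],40]

```text
time: 6.1
tcp_pos: [0.514, -0.1133, 0.1609]
orientation: [0.001, 0.781, 0.625, 0.001]
force: [-0.1, -1.0, -1.2]
opening: 0.573
gripper_force: 32.3
```

Call:
apply_moves:
  increments:
    - [[0.3,0.08,0],[0,0,0],40]
    - [[0.6,0.16,0],[0,0,0],40]
    - [[0.9,0.25,0],[0,0,0],40]
    - [[0.9,0.25,0],[0,0,0],40]
    - [[0.9,0.25,0],[0,0,0],40]
    - [[0.9,0.25,0],[0,0,0],40]
    - [[0.9,0.25,0],[0,0,0],40]
    - [[0.9,0.25,0],[0,0,0],40]

```text
time: 6.9
tcp_pos: [0.5564, -0.0342, 0.1597]
orientation: [0.0, 0.782, 0.623, -0.0]
force: [-0.2, -0.1, -1.1]
opening: 0.574
gripper_force: 32.3
```

Run:
```python
from h import *
s=bot.sense();print(s['time'],s['tcp_pos'],s['orientation'],s['q'],s['opening'])
grab('wrist','w4.png');print(proj('wrist',[[.581,.0705,.0955]],s))
```

```text
6.9 [ 0.55635523 -0.03424053  0.15970735] [ 2.21947483e-06  7.82421138e-01  6.22749671e-01 -1.01545764e-04] [-1.94899499e-01 -5.29581200e-02  1.84045393e+00 -1.61499734e-04
  1.35422487e+00  3.14272937e-02] 0.5742425164740698
[[271.88371406  35.03409905]]
```

View pics/w4.png

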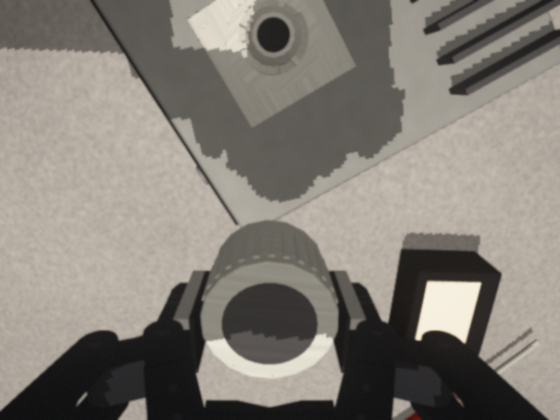

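The outlet's tip disc is at about (274,34) and the prediction was (272,35). The cap is held level and unchanged in the grip.

Run:
```python
from h import *
s=bot.sense();g=cv2.imread('pics/w4.png',0)
w=(g[5:65,245:305]<45).astype(np.uint8);k,l,st,ce=cv2.connectedComponentsWithStats(w);q=s['orientation'];M=R.from_quat([q[1],q[2],q[3],q[0]]).as_matrix()
for i in range(1,k):
    if st[i,4]>50:
        c=ce[i]+[245,5];p=plane('wrist',[c],.0955,s)[0];print(st[i],c,p,M.T@(p-s['tcp_pos'])*1000)
w=(g[280:336,222:320]<75)  # dark disc of cap, upper half
print(np.where(g[323,200:345]<80)[0][[0,-1]]+200, s['tcp_pos'])
```

```text
[ 13  13  31  33 777] [273.00772201  34.34749035] [0.58170506 0.07086215 0.0955    ] [107.94605304   1.09930346  64.2377466 ]
[200 344] [ 0.55644294 -0.03408653  0.15974676]
```

Call:
apply_moves:
  increments:
    - [[0.3,0,0],[0,0,0],40]
    - [[0.65,0,0],[0,0,0],40]
    - [[1,0.015,0],[0,0,0],40]
    - [[1,0.015,0],[0,0,0],40]

```text
time: 7.35
tcp_pos: [0.581, 0.0666, 0.1601]
orientation: [-0.0, 0.781, 0.625, 0.001]
force: [-0.2, -0.2, -0.9]
opening: 0.574
gripper_force: 32.3
```

Call:
apply_moves:
  increments:
    - [[0.06,0,0.2],[0,0,0],40]
    - [[0.06,0,0.35],[0,0,0],40]
    - [[0.06,0,0.47],[0,0,0],40]
    - [[0.06,0,0.47],[0,0,0],40]
    - [[0.06,0,0.47],[0,0,0],40]
    - [[0.06,0,0.47],[0,0,0],40]
    - [[0.06,0,0.47],[0,0,0],40]
    - [[0.06,0,0.47],[0,0,0],40]
  grip_force: 25

```text
time: 8.15
tcp_pos: [0.5823, 0.0695, 0.1136]
orientation: [0.0, 0.782, 0.623, 0.001]
force: [-0.3, -1.0, -1.3]
opening: 0.579
gripper_force: 32.2
```

Run:
```python
from h import *
s=bot.sense();print(s['time'],s['tcp_pos'],s['orientation'],s['q'],s['force'],s['ft_torque'])
q=s['orientation'];M=R.from_quat([q[1],q[2],q[3],q[0]]).as_matrix();print('cap',s['tcp_pos']+M@[.0019,0,0.0114])
a=grab('side','s1.png');b=grab('top','t1.png')
cv2.imwrite('pics/c1.png',np.hstack([cv2.resize(a[90:200,210:320][:,:,::-1],(400,400),interpolation=2),cv2.resize(b[120:210,165:255][:,:,::-1],(400,400),interpolation=2)]))
```

```text
8.15 [0.58232161 0.06949158 0.11364606] [4.56117281e-04 7.82043784e-01 6.23223104e-01 5.23908746e-04] [-8.06596290e-03  6.18983876e-02  1.80668790e+00 -5.14726506e-05
  1.27161796e+00  2.17030410e-01] [-0.25825186 -1.00192248 -1.28303523] [ 0.05504906 -0.05958186  0.02189211]
cap [0.58276148 0.07134297 0.10224655]
```

View pics/c1.png

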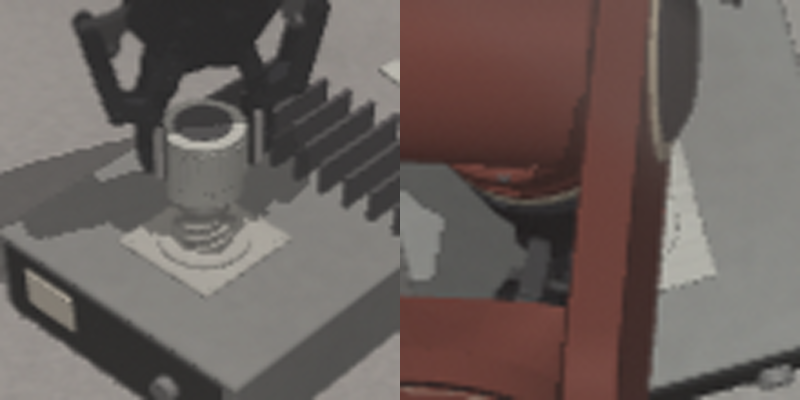

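The side view shows the cap upright and centred just above the thread. I'll lower it gently.

Call:
apply_moves:
  increments:
    - [[0,0,0.05],[0,0,0],40]
    - [[0,0,0.1],[0,0,0],40]
    - [[0,0,0.14],[0,0,0],40]
    - [[0,0,0.18],[0,0,0],40]
    - [[0,0,0.18],[0,0,0],40]
    - [[0,0,0.18],[0,0,0],40]
  grip_force: 20

```text
time: 8.85
tcp_pos: [0.5817, 0.0696, 0.0945]
orientation: [-0.0, 0.782, 0.623, -0.0]
force: [-0.5, -0.2, -2.5]
opening: 0.576
gripper_force: 32.3
```

Call:
apply_moves:
  increments:
    - [[0,0,0.01],[0,0,0],40]
    - [[0,0,0.02],[0,0,0],40]
    - [[0,0,0.02],[0,0,0],40]

```text
time: 9.15
tcp_pos: [0.5818, 0.0696, 0.0928]
orientation: [0.0, 0.782, 0.623, 0.0]
force: [0.2, -0.8, -1.9]
opening: 0.577
gripper_force: 32.3
```

Call:
apply_moves:
  increments:
    - [[0,0,0.01],[0,0,0],40]
    - [[0,0,0.02],[0,0,0],40]
    - [[0,0,0.02],[0,0,0],40]

```text
time: 9.45
tcp_pos: [0.5818, 0.0696, 0.0906]
orientation: [-0.0, 0.782, 0.623, -0.0]
force: [0.1, -0.1, -1.3]
opening: 0.576
gripper_force: 32.3
```

Call:
apply_moves:
  increments:
    - [[0,0,0.01],[0,0,0],40]
    - [[0,0,0.02],[0,0,0],40]
    - [[0,0,0.02],[0,0,0],40]

```text
time: 9.75
tcp_pos: [0.5821, 0.0696, 0.0895]
orientation: [0.0, 0.782, 0.623, 0.0]
force: [-2.6, 0.2, 1.9]
opening: 0.579
gripper_force: 32.6
```

Call:
apply_moves:
  increments:
    - [[0,0,0.01],[0,0,0],40]
    - [[0,0,0.015],[0,0,0],40]
    - [[0,0,0.015],[0,0,0],40]

```text
time: 10.05
tcp_pos: [0.5822, 0.0696, 0.0892]
orientation: [0.0, 0.782, 0.623, 0.0]
force: [-6.4, -0.1, 8.0]
opening: 0.58
gripper_force: 33.2
```

Call:
apply_moves:
  increments:
    - [[0,-0.004,-0.005],[0,0,0],40]
    - [[0,-0.008,-0.005],[0,0,0],40]
    - [[0,-0.008,-0.005],[0,0,0],40]

```text
time: 10.35
tcp_pos: [0.5821, 0.0697, 0.0893]
orientation: [0.001, 0.782, 0.623, 0.001]
force: [-1.8, -0.8, 4.4]
opening: 0.576
gripper_force: 32.9
```

Call:
apply_moves:
  increments:
    - [[0,0.0025,-0.005],[0,0,-0.043],40]
    - [[0.0007,0.005,-0.01],[0,0,-0.086],40]
    - [[0.0007,0.005,-0.01],[0,0,-0.086],40]

```text
time: 10.65
tcp_pos: [0.5829, 0.0697, 0.0903]
orientation: [0.001, 0.691, 0.723, 0.001]
force: [0.1, -0.1, 5.3]
opening: 0.578
gripper_force: 32.8
```

Call:
apply_moves:
  increments:
    - [[0,0.0025,-0.005],[0,0,-0.043],40]
    - [[0.0007,0.005,-0.01],[0,0,-0.086],40]
    - [[0.0007,0.005,-0.01],[0,0,-0.086],40]

```text
time: 10.95
tcp_pos: [0.5833, 0.0697, 0.0914]
orientation: [0.001, 0.587, 0.809, 0.001]
force: [-1.4, -0.5, 6.4]
opening: 0.579
gripper_force: 32.8
```

Call:
apply_moves:
  increments:
    - [[0,0.0025,-0.004],[0,0,-0.043],40]
    - [[0.0007,0.005,-0.009],[0,0,-0.086],40]
    - [[0.0007,0.005,-0.009],[0,0,-0.086],40]

```text
time: 11.25
tcp_pos: [0.5836, 0.0699, 0.0919]
orientation: [0.001, 0.473, 0.881, 0.0]
force: [-0.2, -1.2, 4.5]
opening: 0.577
gripper_force: 32.8
```

Call:
apply_moves:
  increments:
    - [[0,0.0025,-0.004],[0,0,-0.043],40]
    - [[0.0007,0.005,-0.009],[0,0,-0.086],40]
    - [[0.0007,0.005,-0.009],[0,0,-0.086],40]

```text
time: 11.55
tcp_pos: [0.583, 0.0702, 0.091]
orientation: [0.0, 0.351, 0.936, -0.0]
force: [1.0, -0.1, -2.7]
opening: 0.575
gripper_force: 32.3
```

Call:
apply_moves:
  increments:
    - [[0,0.0025,-0.004],[0,0,-0.043],40]
    - [[0.0007,0.005,-0.009],[0,0,-0.086],40]
    - [[0.0007,0.005,-0.009],[0,0,-0.086],40]

```text
time: 11.85
tcp_pos: [0.5833, 0.0706, 0.0924]
orientation: [0.0, 0.223, 0.975, -0.0]
force: [1.0, -2.1, -0.7]
opening: 0.578
gripper_force: 32.4
```

Call:
apply_moves:
  increments:
    - [[0,0,0.01],[0,0,0],40]
    - [[0,0,0.02],[0,0,0],40]
    - [[0,0,0.02],[0,0,0],40]

```text
time: 12.15
tcp_pos: [0.5836, 0.0706, 0.0919]
orientation: [0.0, 0.223, 0.975, -0.0]
force: [-2.9, -2.0, 7.1]
opening: 0.575
gripper_force: 33.0
```

Call:
apply_moves:
  increments:
    - [[0,0,0.01],[0,0,0],40]
    - [[0,0,0.015],[0,0,0],40]
    - [[0,0,0.015],[0,0,0],40]

```text
time: 12.45
tcp_pos: [0.5837, 0.0706, 0.0916]
orientation: [0.0, 0.223, 0.975, -0.0]
force: [-5.2, -3.1, 11.6]
opening: 0.575
gripper_force: 33.5
```

Contact was lost between 46° and 62° of back-turn, so the stud overran the gap while held up. It now rests on something at 77°. I'll lift slightly, turn forward to about 62° and lower again.

Call:
apply_moves:
  increments:
    - [[0,0,-0.04],[0,0,0],40]
    - [[0,-0.0025,-0.04],[0,0,0.043],40]
    - [[0.0007,-0.005,-0.04],[0,0,0.086],40]
    - [[0.0007,-0.005,-0.04],[0,0,0.086],40]

```text
time: 12.85
tcp_pos: [0.5829, 0.0703, 0.0927]
orientation: [0.0, 0.351, 0.936, -0.0]
force: [1.2, -1.4, 0.0]
opening: 0.576
gripper_force: 32.4
```

Call:
apply_moves:
  increments:
    - [[0,0,0.01],[0,0,0],40]
    - [[0,0,0.02],[0,0,0],40]
    - [[0,0,0.03],[0,0,0],40]
    - [[0,0,0.03],[0,0,0],40]

```text
time: 13.25
tcp_pos: [0.583, 0.0703, 0.0899]
orientation: [0.0, 0.35, 0.937, -0.0]
force: [1.6, -1.8, -2.2]
opening: 0.576
gripper_force: 32.4
```

Free at 0.0899, so I'll continue down.

Call:
apply_moves:
  increments:
    - [[0,0,0.01],[0,0,0],40]
    - [[0,0,0.02],[0,0,0],40]
    - [[0,0,0.02],[0,0,0],40]

```text
time: 13.55
tcp_pos: [0.583, 0.0703, 0.0879]
orientation: [0.0, 0.35, 0.937, -0.0]
force: [1.5, -3.0, -0.7]
opening: 0.575
gripper_force: 32.4
```

Call:
apply_moves:
  increments:
    - [[0,0,0.01],[0,0,0],40]
    - [[0,0,0.02],[0,0,0],40]
    - [[0,0,0.02],[0,0,0],40]

```text
time: 13.85
tcp_pos: [0.583, 0.0703, 0.086]
orientation: [0.0, 0.35, 0.937, -0.0]
force: [3.6, -2.8, -0.3]
opening: 0.576
gripper_force: 32.4
```

Call:
apply_moves:
  increments:
    - [[-0.003,0,0.005],[0,0,0],40]
    - [[-0.006,0,0.01],[0,0,0],40]
    - [[-0.006,0,0.01],[0,0,0],40]

```text
time: 14.15
tcp_pos: [0.5833, 0.0702, 0.0855]
orientation: [-0.0, 0.35, 0.937, 0.0]
force: [-1.3, -1.9, 4.4]
opening: 0.582
gripper_force: 32.8
```

Call:
apply_moves:
  increments:
    - [[0,0,0.005],[0,0,0],40]
    - [[0,0,0.01],[0,0,0],40]
    - [[0,0,0.01],[0,0,0],40]

```text
time: 14.45
tcp_pos: [0.5834, 0.0702, 0.0853]
orientation: [-0.0, 0.35, 0.937, 0.0]
force: [-2.9, -2.0, 8.5]
opening: 0.576
gripper_force: 33.2
```

Call:
apply_moves:
  increments:
    - [[0,-0.0025,0.005],[0,0,0.043],40]
    - [[0.0007,-0.005,0.01],[0,0,0.086],40]
    - [[0.0007,-0.005,0.01],[0,0,0.086],40]

```text
time: 14.75
tcp_pos: [0.5837, 0.0699, 0.0842]
orientation: [0.001, 0.474, 0.881, 0.001]
force: [0.5, -3.1, 5.8]
opening: 0.573
gripper_force: 33.2
```

Call:
apply_moves:
  increments:
    - [[0,-0.0025,0.005],[0,0,0.043],40]
    - [[0.0007,-0.005,0.01],[0,0,0.086],40]
    - [[0.0007,-0.005,0.01],[0,0,0.086],40]

```text
time: 15.05
tcp_pos: [0.5833, 0.0697, 0.0832]
orientation: [0.001, 0.588, 0.809, 0.001]
force: [-0.3, -3.1, 6.0]
opening: 0.577
gripper_force: 33.1
```

Call:
apply_moves:
  increments:
    - [[0,-0.0025,0.005],[0,0,0.043],40]
    - [[0.0007,-0.005,0.01],[0,0,0.086],40]
    - [[0.0015,-0.0075,0.0155],[0,0,0.129],40]
    - [[0.0015,-0.0075,0.0155],[0,0,0.129],40]

```text
time: 15.45
tcp_pos: [0.5826, 0.0694, 0.0817]
orientation: [0.001, 0.739, 0.674, 0.001]
force: [0.6, -2.3, 6.7]
opening: 0.576
gripper_force: 33.1
```

Call:
apply_moves:
  increments:
    - [[0,-0.0025,0.005],[0,0,0.043],40]
    - [[0.0007,-0.005,0.01],[0,0,0.086],40]
    - [[0.0015,-0.0075,0.0155],[0,0,0.129],40]
    - [[0.0015,-0.0075,0.0155],[0,0,0.129],40]

```text
time: 15.85
tcp_pos: [0.582, 0.0697, 0.0801]
orientation: [0.001, 0.859, 0.511, 0.001]
force: [-0.4, -1.7, 5.2]
opening: 0.573
gripper_force: 33.1
```

Call:
apply_moves:
  increments:
    - [[0,-0.0025,0.005],[0,0,0.043],40]
    - [[0.0007,-0.005,0.01],[0,0,0.086],40]
    - [[0.0015,-0.0075,0.0155],[0,0,0.129],40]
    - [[0.0015,-0.0075,0.0155],[0,0,0.129],40]

```text
time: 16.25
tcp_pos: [0.5813, 0.07, 0.0786]
orientation: [0.0, 0.945, 0.328, 0.001]
force: [0.6, -2.5, 6.7]
opening: 0.574
gripper_force: 33.1
```

Call:
apply_moves:
  increments:
    - [[0,-0.0025,0.005],[0,0,0.043],40]
    - [[0.0007,-0.005,0.01],[0,0,0.086],40]
    - [[0.0015,-0.0075,0.0155],[0,0,0.129],40]
    - [[0.0015,-0.0075,0.0155],[0,0,0.129],40]

```text
time: 16.65
tcp_pos: [0.5808, 0.0707, 0.077]
orientation: [0.0, 0.991, 0.131, 0.001]
force: [-0.8, -2.4, 6.4]
opening: 0.577
gripper_force: 33.2
```

Call:
apply_moves:
  increments:
    - [[0,-0.0025,0.005],[0,0,0.043],40]
    - [[0.0007,-0.005,0.01],[0,0,0.086],40]
    - [[0.0015,-0.0075,0.0155],[0,0,0.129],40]
    - [[0.0015,-0.0075,0.0155],[0,0,0.129],40]

```text
time: 17.05
tcp_pos: [0.5809, 0.0716, 0.0755]
orientation: [-0.0, 0.997, -0.071, 0.001]
force: [-0.6, -1.0, 6.7]
opening: 0.578
gripper_force: 33.1
```

Call:
apply_moves:
  increments:
    - [[0,-0.0025,0.005],[0,0,0.043],40]
    - [[0.0007,-0.005,0.01],[0,0,0.086],40]
    - [[0.0007,-0.005,0.01],[0,0,0.086],40]

```text
time: 17.35
tcp_pos: [0.5815, 0.072, 0.0754]
orientation: [-0.0, 0.979, -0.205, 0.001]
force: [-0.5, -3.0, 9.4]
opening: 0.574
gripper_force: 33.3
```

It sinks no further: rim ≈ 0.0754 − 0.0114 = 0.064, which is 4 mm above the top. I'll release the downward pressure, then open.

Call:
apply_moves:
  increments:
    - [[0,0,-0.01],[0,0,0],40]
    - [[0,0,-0.015],[0,0,0],40]
    - [[0,0,-0.015],[0,0,0],85]
    - [[0,0,-0.015],[0,0,0],85]
    - [[0,0,-0.015],[0,0,0],85]
    - [[0,0,-0.015],[0,0,0],85]
    - [[0,0,-0.015],[0,0,0],85]
    - [[0,0,-0.015],[0,0,0],85]
    - [[0,0,-0.015],[0,0,0],85]
    - [[0,0,-0.015],[0,0,0],85]

```text
time: 18.35
tcp_pos: [0.5802, 0.072, 0.0748]
orientation: [-0.0, 0.979, -0.204, 0.0]
force: [0.5, -0.7, -0.3]
opening: 0.994
gripper_force: 0.0
```

Call:
apply_moves:
  increments:
    - [[0,0,-0.2],[0,0,0],85]
    - [[0,0,-0.6],[0,0,0],85]
    - [[0,0,-1],[0,0,0],85]
    - [[0,0,-1],[0,0,0],85]
    - [[0,0,-1],[0,0,0],85]
    - [[0,0,-1],[0,0,0],85]

```text
time: 18.95
tcp_pos: [0.5793, 0.072, 0.1733]
orientation: [0.0, 0.979, -0.204, -0.001]
force: [-0.3, -0.3, -0.0]
opening: 0.998
gripper_force: 0.0
```

Run:
```python
from h import *
s=bot.sense();print(s['time'],s['tcp_pos'],s['opening'],s['force'])
a=grab('side','s2.png');b=grab('wrist','w5.png')
for z in(.102,.106,.110,.114,.118):print(z,proj('side',[[.582,.071,z]]),proj('wrist',[[.582,.071,z]],s))
cv2.imwrite('pics/c2.png',np.hstack([cv2.resize(a[90:200,210:320][:,:,::-1],(400,400),interpolation=2),cv2.resize(b[:,:,::-1],(400,400),interpolation=2)]))
```

```text
18.95 [0.5792826  0.07198189 0.17330167] 0.9981372063697158 [-0.30900741 -0.25524198 -0.02179623]
0.102 [[265.94977461 140.05985347]] [[268.71669527 220.60367847]]
0.106 [[265.92719685 138.53490161]] [[268.71757133 222.90359281]]
0.11 [[265.90448318 136.99958196]] [[268.7184798  225.28241128]]
0.114 [[265.88163254 135.45379613]] [[268.71942248 227.74422115]]
0.118 [[265.85864384 133.89744456]] [[268.72040131 230.29339369]]
```

View pics/c2.png

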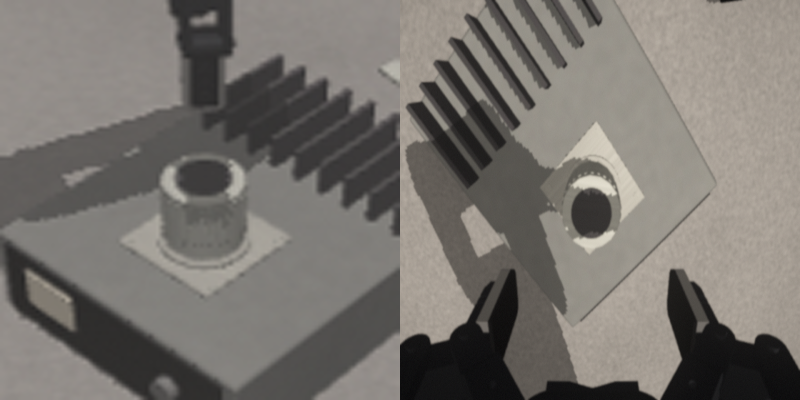

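The cap stands level on the flange, with its top disc at about (266,138.7) in the side view, where home would give 138.5. I'll check the height by centroid and then hand in.

Run:
```python
from h import *
# triangulate the cap top's dark disc: before (known z=.042) and after
def disc(f,c,r,t):
    g=cv2.imread('pics/'+f,0);x,y=c;k,l,st,ce=cv2.connectedComponentsWithStats((g[y-r:y+r,x-r:x+r]<t).astype(np.uint8))
    i=l[r,r];return ce[i]+[x-r,y-r],st[i,4]
c,a=disc('s2.png',(266,139),12,85);print(c,a)
w,a=disc('w5.png',(267,224),45,75);print(w,a)
s=bot.sense()
f=lambda z:np.linalg.norm(plane('side',[c],z)-plane('wrist',[w],z,s))
zs=np.arange(.095,.125,.0005);print('triang z',zs[np.argmin([f(z) for z in zs])],min(f(z) for z in zs),plane('side',[c],.106),plane('wrist',[w],.106,s))
b,_=disc('s0.png',(281,271),14,90);print(b,proj('side',[[.4655,-.1955,.042]]))
```

```text
[265.47058824 138.36134454] 119
[267.19866603 223.36827061] 2099
triang z 0.10600000000000001 0.0004998895817578977 [[0.58144624 0.07199584 0.106     ]] [[0.58192514 0.07185251 0.106     ]]
[281.09302326 271.02325581] [[281.12268658 271.13532404]]
```

The triangulated top is at 0.1060, which is exactly home, and it is centred.

```bash
python3 -c "
from bench import bot
print(bot.sign_off())"
```

```text
the job is handed in; nothing more can be done
None
```

I screwed the cap fully home on the outlet's flange, let go of it and handed the job in. By the cameras it stands level and centred, with its top at 0.106 m, the height for home; the hand-in gave no verdict.

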